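Sort the samples, reagents and labels after a test run

TASK

Tidy up after the test run: stand the two lidded sample cups upright in the tray with the two large bays, one cup in each bay, stand the two capped reagent vials upright in the tray with the two small bays, one vial in each, and lay the roll of labels flat between the two side walls of the open-ended cradle, wholly on its base plate. Leave the open vial without a cap standing where it is: it is still in use.

Things in the scene. Friction and masses are not known exactly. Their poses are not given: they have to be found in the camera images.
- red_cup: White plastic sample cup with a wide red screw lid that is fixed on: 58 mm high; the lid is 50 mm across and takes the top 10 mm, the tapered body below is 44 mm across under the lid and narrower at the base. Loose, upright. Origin: centre of the underside, z up. The lid's colour means nothing: both cups are of one kind.
- yellow_cup: White plastic sample cup with a wide yellow screw lid that is fixed on: 58 mm high; the lid is 50 mm across and takes the top 10 mm, the tapered body below is 44 mm across under the lid and narrower at the base. Loose, upright. Origin: centre of the underside, z up. The lid's colour means nothing: both cups are of one kind.
- vial_a: Capped glass reagent vial with a white screw cap fixed on and a green label band: 23 mm across, 50 mm high (cap 20 mm across, the top 14 mm). Loose, upright. Origin: centre of the underside, z up. Both capped vials are of one kind.
- vial_b: Capped glass reagent vial with a white screw cap fixed on and a purple label band: 23 mm across, 50 mm high (cap 20 mm across, the top 14 mm). Loose, upright. Origin: centre of the underside, z up. Both capped vials are of one kind.
- label_roll: Roll of white labels lying flat, hub hole up: 61 mm across, 30 mm high (its hub hole cannot be reached into; grasp it across its outside). Loose. Origin: centre of the underside, z up.
- open_vial: Open reagent vial without a cap, with a bare neck and a blue label band: 23 mm across, 44 mm high, upright and loose. Not to be moved. Origin: centre of the underside, z up.
- cup_tray: Grey plastic tray, fixed to the worktop, with two open square bays side by side along its own y, the larger of the two trays: outside 80 x 160 mm (x, y), 18 mm high, floor 4 mm thick, each bay 72 mm square inside, outer walls 4 mm, divider 8 mm. Origin: centre of the underside on the worktop; z up; the bay centres are at y = +40 and -40 mm, x = 0.
- vial_tray: Grey plastic tray, fixed to the worktop, with two open square bays side by side along its own y, the smaller of the two trays: outside 56 x 112 mm (x, y), 18 mm high, floor 4 mm thick, each bay 48 mm square inside, outer walls 4 mm, divider 8 mm. Origin: centre of the underside on the worktop; z up; the bay centres are at y = +28 and -28 mm, x = 0.
- roll_cradle: Grey plastic cradle, fixed to the worktop: a base plate 104 mm long (its x) by 96 mm wide (its y), 4 mm thick, with an upright wall along each long side (at y = +46 and -46 mm, 4 mm thick, top 22 mm above the worktop) and both ends open, so that fingers that close along its x meet no wall; 88 mm clear between the walls. Origin: centre of the underside on the worktop; z up.

How it is judged (in metres and radians):
At the end, for the whole second after the job is handed in: Cups upright on the floor of separate large bays (within 20 mm of bay centre, x and y), capped vials in separate small bays (16 mm), roll flat on the cradle plate (21 mm); open vial upright within 15 mm of its start; all released and at rest (((x of red_cup in the frame of cup_tray between -0.02 and 0.02 m and y of red_cup in the frame of cup_tray between 0.02 and 0.06 m and z of red_cup in the frame of cup_tray between 0.001 and 0.007 m and x of yellow_cup in the frame of cup_tray between -0.02 and 0.02 m and y of yellow_cup in the frame of cup_tray between -0.06 and -0.02 m and z of yellow_cup in the frame of cup_tray between 0.001 and 0.007 m) or (x of red_cup in the frame of cup_tray between -0.02 and 0.02 m and y of red_cup in the frame of cup_tray between -0.06 and -0.02 m and z of red_cup in the frame of cup_tray between 0.001 and 0.007 m and x of yellow_cup in the frame of cup_tray between -0.02 and 0.02 m and y of yellow_cup in the frame of cup_tray between 0.02 and 0.06 m and z of yellow_cup in the frame of cup_tray between 0.001 and 0.007 m)) and ((x of vial_a in the frame of vial_tray between -0.016 and 0.016 m and y of vial_a in the frame of vial_tray between 0.012 and 0.044 m and z of vial_a in the frame of vial_tray between 0.001 and 0.007 m and x of vial_b in the frame of vial_tray between -0.016 and 0.016 m and y of vial_b in the frame of vial_tray between -0.044 and -0.012 m and z of vial_b in the frame of vial_tray between 0.001 and 0.007 m) or (x of vial_a in the frame of vial_tray between -0.016 and 0.016 m and y of vial_a in the frame of vial_tray between -0.044 and -0.012 m and z of vial_a in the frame of vial_tray between 0.001 and 0.007 m and x of vial_b in the frame of vial_tray between -0.016 and 0.016 m and y of vial_b in the frame of vial_tray between 0.012 and 0.044 m and z of vial_b in the frame of vial_tray between 0.001 and 0.007 m)) and x of label_roll in the frame of roll_cradle between -0.021 and 0.021 m and y of label_roll in the frame of roll_cradle between -0.021 and 0.021 m and z of label_roll in the frame of roll_cradle between 0.001 and 0.007 m and angle between each of red_cup, yellow_cup, vial_a, vial_b, label_roll, open_vial's own z axis and vertical below 0.08 rad and linear speed of each of red_cup, yellow_cup, vial_a, vial_b, label_roll, open_vial below 0.01 m/s and angular speed of each of red_cup, yellow_cup, vial_a, vial_b, label_roll, open_vial below 0.1 rad/s and distance of open_vial from where it was at the start of the episode below 0.015 m); the robot touches nothing.
It fails at once if the open vial is knocked over or shifted by more than 15 mm (distance of open_vial from where it was at the start of the episode above 0.015 m or angle between open_vial's own z axis and vertical above 0.4 rad).
It also fails if it takes over 115 s, if anything falls off the work surface, if the arm or the gripper's body presses on something with over 40 N, if the wrist force passes 120 N, or if a joint passes its speed limit or range.

ROBOT

A 6-joint arm with a two-finger parallel gripper is mounted at the origin on a cart in front of the work surface, level with it; the furniture and walls round the work are solid. World frame = base frame: x ahead of the robot, y to its left, z up, the work surface at z = 0. Lengths are in mm, angles in rad, forces in N, time in s.
With the tool pointing down it reaches from about 275 to 750 mm from the base axis. Payload 10.2 kg.
Tool frame: the origin (TCP) lies on the centre line of the jaws, within the pads' length; the fingertips stand ahead of it and the grasp point (between the pads) is the TCP (env.nose_length is the z of the fingertips in the tool frame, in mm); z points along the fingers, y is the line along which they close (so a half turn about z gives the same grasp; the last joint's range is limited). The gripper opens to 85 mm and grips with 20 to 120 N. Pads are 22 mm wide; open, the fingers measure 114 mm over their backs; the gripper's body (76 mm by 85 mm) begins 54 mm behind the grasp point. The pads swing forward as they close: fully open they stand 13 mm farther back than shut.
Start: joints at [-1.52, 0.313, 1.498, -0, 1.331, -0.223], TCP at [141.942, -505.454, 250.294] pointing down, gripper open.
Joint ranges: [-2.94, 2.94], [-0.97, 2.17], [0.19, 2.56], [-1.23, 4.37], [0.02, 3.11], [-2.88, 2.88]. Speed limits (rad/s): [2.39, 2.39, 3.01, 3.14, 3.14, 3.14].

INTERFACE

Orientations are given as a 3x3 rotation matrix whose columns are the frame's x, y, z axes.
In Python, from cell import read_state, camera, calibration, close_job, env gives the robot as it stands.
- The arm moves only by the tool carry_out, never from a script. Its argument "plan" is a list of rows, each an object of numbers: "x", "y", "z": the shift along the tool's x, y, z each as a share of 200 mm, from -1 to 1; "wx", "wy", "wz": the turn, a rotation vector about the tool's x, y, z each as a share of 90 degrees, from -1 to 1. In form: [{"x": .., "y": .., "z": .., "wx": .., "wy": .., "wz": ..}, ...]. A call has 1 to 10 rows; each row shifts and turns the commanded pose from where the row before left it, along the tool's axes as they then stand; what a row does not reach is not made up. A row lasts 1/10 s, in which the tool goes at most 50 mm and 8.59 degrees, less where a joint would pass 70% of its speed; a pose out of reach is approached as far as the arm can. A call with a number of a shift or a turn outside -1 to 1 is refused whole. A call with a gripper value outside its range is refused whole. "hand" is the gripper command: -1 is fully open, 1 is shut, values between are in proportion, set as the call begins (left out, the last holds). The fingers move at their own pace and stop on an object; "force" is the grip in N (left out, the last holds). Time passes only in rows, so rows that do not move let the fingers close. It gives the time, the measured TCP pose, the force, the opening and the grip force at its end, in the units of the state.
- read_state(): the state, without advancing time (a new reading comes with each control period).
- camera(name): name is "scene" or "top" or "wrist"; returns the picture (384x512x3 uint8, blue, green, red); there is no depth.
- calibration(name): a dict with "vfov" (degrees; the focal length in pixels is half the picture's height over the tangent of half this angle, whatever the lens; pixels are square), "cx", "cy" (the principal point, pixels), "dist_coeffs" ([k1, k2, p1, p2, k3] as OpenCV has them; the pictures are not rectified), "R" (3x3) and "t" (3): a world point X has camera coordinates R X + t. Camera axes: x right, y down, z forward; pixel columns grow to the right and rows downward; lengths in mm; the calibration is good to about 2 mm. A picture is of the moment at which its call begins: read the wrist's pose just before it. calibration takes no time and is no camera call; for the wrist camera it gives the pose at the moment of the call.
- close_job(): hands the job in; it is judged then, once.
The state is a dict: "clock": time; "q": joint angles; "dq": joint speeds; "joint_torque": joint torques, N m; "position": TCP position; "eef_rot": TCP orientation; "wrist_force": force on the tool from outside, world axes, zero at the start; "ft_torque": the same for the moment, N m; "width": finger opening in mm; "finger_force": force on a finger pad.
Only numpy, scipy, OpenCV 4.12 (cv2) and the standard library are available. Lean on these libraries where they do the work, as an engineer would, in place of code of your own. Each camera call takes 0.05 s, during which the arm holds its last target. There are 200 camera calls.

## Working session

There is one attempt and no reset: what is moved stays moved. The work goes in short steps, Python scripts to look and compute and a tool call to move; the robot and the scene stay as the last step left them, time stands still between calls to the robot, and variables do not carry over. Pictures are saved under pics/ and viewed, at most 14 in all, crops included, and the job is handed in when it is done.

Besides the shell and the picture viewer there is one more tool, called after "Call:" in YAML: its name, and indented under it one key for each argument. carry_out: Moves the arm, as the interface text tells. Shift numbers are shares of 200 mm and turn numbers shares of 90 degrees, none past 1 either way. Its arguments: {"type":"object","properties":{"plan":{"type":"array","items":{"type":"object","properties":{"x":{"type":"number","minimum":-1,"maximum":1},"y":{"type":"number","minimum":-1,"maximum":1},"z":{"type":"number","minimum":-1,"maximum":1},"wx":{"type":"number","minimum":-1,"maximum":1},"wy":{"type":"number","minimum":-1,"maximum":1},"wz":{"type":"number","minimum":-1,"maximum":1}}}},"hand":{"type":"number"},"force":{"type":"number"}},"required":["plan"]}

```bash
ls; mkdir -p pics; python3 - <<'E'
from cell import *
import cv2
s=read_state();print(s['clock'],s['position'],s['eef_rot'],s['width'],env.nose_length)
for n in('top','scene'):
    cv2.imwrite(f'pics/{n}0.png',camera(n)); c=calibration(n);print(n,c)
E
```

```text
pics
0.0 [ 141.90723038 -505.21995342  249.72199262] [[ 9.62760055e-01  2.70357305e-01 -6.02344859e-05]
 [ 2.70357150e-01 -9.62759215e-01  1.30623036e-03]
 [ 2.95157614e-04 -1.27387124e-03 -9.99999145e-01]] 85.25513720376162 19.0
top {'vfov': 57.17806733812933, 'cx': 255.6595954063449, 'cy': 185.4805302779192, 'dist_coeffs': array([-0.04631685,  0.        ,  0.        ,  0.        ,  0.        ]), 'R': array([[-0.01243423, -0.99916409, -0.03894235],
       [-0.98201475,  0.01953993, -0.18779037],
       [ 0.18839432,  0.03590693, -0.98143684]]), 't': array([ 24.84617956, 467.18129388, 932.60450277])}
scene {'vfov': 44.32347739598642, 'cx': 260.2216037393172, 'cy': 195.97675733062562, 'dist_coeffs': array([0.01058876, 0.        , 0.        , 0.        , 0.        ]), 'R': array([[-0.85572777, -0.51742103,  0.00233871],
       [-0.28322564,  0.46461559, -0.83899677],
       [ 0.43302797, -0.71861522, -0.54413137]]), 't': array([398.13846901, 153.11397812, 913.10528453])}
```

View pics/top0.png

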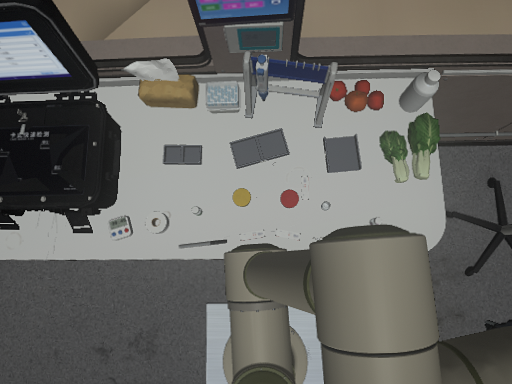

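View pics/scene0.png

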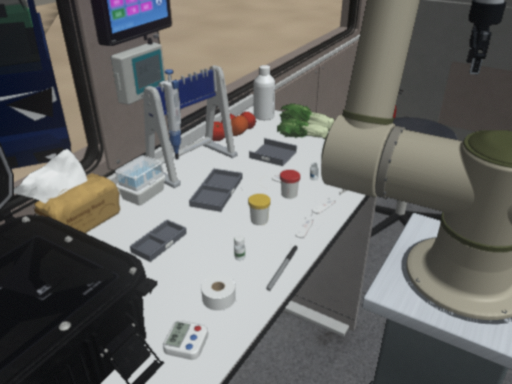

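The top view shows the vial tray near (183,155), the cup tray near (260,149) and the cradle near (342,154). The cup lids are at (242,197) yellow and (289,199) red, the roll is at (157,222), and there are vials at (196,211), (325,205) and (376,221). I'll enlarge it to refine these and see which vial is open.

```bash
cat > h.py <<'E'
from cell import *
import cv2, numpy as np
def K(c):
    f=192/np.tan(np.radians(c['vfov']/2)); return np.array([[f,0,c['cx']],[0,f,c['cy']],[0,0,1]])
def ray(c,px,z):
    u=cv2.undistortPoints(np.array(px,float).reshape(-1,1,2),K(c),c['dist_coeffs']).reshape(-1,2)
    R=c['R'];C=-R.T@c['t']; d=np.c_[u,np.ones(len(u))]@R
    return C+d*((np.asarray(z)-C[2])/d[:,2])[:,None]
def proj(c,X):
    return cv2.projectPoints(np.array(X,float).reshape(-1,3),cv2.Rodrigues(c['R'])[0],c['t'],K(c),c['dist_coeffs'])[0].reshape(-1,2)
E
python3 - <<'E'
from h import *
a=cv2.imread('pics/top0.png');cv2.imwrite('pics/topc.png',cv2.resize(a[120:240,140:400],None,fx=3,fy=3,interpolation=cv2.INTER_CUBIC))
c=calibration('top')
print(ray(c,[(183,155),(260,149),(342,154),(242,197),(289,199),(157,222),(196,211),(325,205),(376,221)],[18,18,10,58,58,30,50,50,50]).round())
E
```

```text
[[ 568.  230.   18.]
 [ 580.    4.   18.]
 [ 562. -234.   10.]
 [ 434.   54.   58.]
 [ 426.  -73.   58.]
 [ 372.  296.   30.]
 [ 398.  182.   50.]
 [ 409. -171.   50.]
 [ 363. -305.   50.]]
```

View pics/topc.png

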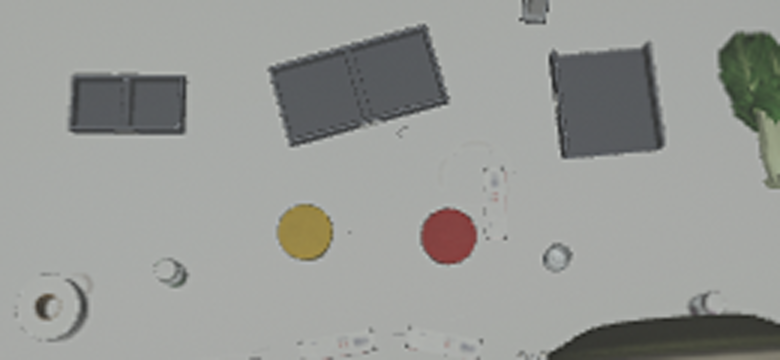

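The dark ring marks the open vial at (325,205). The capped vials are at (196,211) and (376,221). Next I'll compute positions and tray yaws.

```bash
python3 - <<'E'
from h import *
c=calibration('top')
P=lambda pts,z:ray(c,[(140+(u+.5)/3-.5,120+(v+.5)/3-.5) for u,v in pts],z)[:,:2]
for n,p,z in(('vtray',[(70,74),(186,75),(185,132),(69,132)],18),('ctray',[(270,68),(427,26),(447,102),(291,145)],18),('cradle',[(550,52),(650,44),(663,150),(562,157)],22)):
    q=P(p,z);d=q[0]+q[3]-q[1]-q[2];L=np.linalg.norm
    print(n,q.mean(0).round(1),'yaw of y axis',np.degrees(np.arctan2(-d[0],d[1])).round(1),'size',L(d)/2,L(q[0]-q[3]),L(q[1]-q[2]))
    y=d/L(d);print([(q.mean(0)+s*y).round(1).tolist() for s in(28,-28,40,-40)])
print(P([(305,232),(448,236),(48,307),(168,269),(558,258),(712,302)],[58,58,30,50,44,50]).round(1))
E
```

```text
vtray [570.9 233. ] yaw of y axis -1.7 size 114.99681670102966 59.053836635248 57.590364233136896
[[571.7, 261.0], [570.0, 205.0], [572.1, 273.0], [569.7, 193.0]]
ctray [583.6   6.4] yaw of y axis 14.4 size 157.5308351641321 80.48315977485917 79.48285231430522
[[576.7, 33.5], [590.6, -20.7], [573.7, 45.2], [593.6, -32.3]]
cradle [ 561.7 -230.4] yaw of y axis 3.2 size 96.47896030774493 104.53022547886121 105.57292771030764
[[560.2, -202.5], [563.3, -258.4], [559.5, -190.5], [564.0, -270.4]]
[[ 433.8   56.3]
 [ 427.7  -73.1]
 [ 371.7  299.8]
 [ 403.1  182.8]
 [ 407.8 -173.2]
 [ 364.7 -308. ]]
```

Call:
carry_out:
  plan:
    - {"wz":-0.095,"z":-0.05}
    - {"wz":-0.095}
    - {"wz":-0.095}
    - {"wz":-0.095}
    - {"wz":-0.095}
    - {"wz":-0.095}
    - {"wz":-0.095}
    - {"wz":-0.095}
    - {"wz":-0.066}
    - {}
  hand: -1

```text
$.plan[0]: bad value
```

Call:
carry_out:
  plan:
    - {"x":0,"y":0,"z":-0.05,"wx":0,"wy":0,"wz":-0.095}
    - {"x":0,"y":0,"z":0,"wx":0,"wy":0,"wz":-0.095}
    - {"x":0,"y":0,"z":0,"wx":0,"wy":0,"wz":-0.095}
    - {"x":0,"y":0,"z":0,"wx":0,"wy":0,"wz":-0.095}
    - {"x":0,"y":0,"z":0,"wx":0,"wy":0,"wz":-0.095}
    - {"x":0,"y":0,"z":0,"wx":0,"wy":0,"wz":-0.095}
    - {"x":0,"y":0,"z":0,"wx":0,"wy":0,"wz":-0.095}
    - {"x":0,"y":0,"z":0,"wx":0,"wy":0,"wz":-0.095}
    - {"x":0,"y":0,"z":0,"wx":0,"wy":0,"wz":-0.066}
    - {"x":0,"y":0,"z":0,"wx":0,"wy":0,"wz":0}
  hand: -1

```text
clock: 1.1
position: [141.9, -505.3, 260.0]
eef_rot: [[-0.001, 1.0, -0.0], [1.0, 0.001, 0.001], [0.001, -0.0, -1.0]]
wrist_force: [-0.4, -0.7, 0.9]
width: 85.4
finger_force: 0.0
```

Call:
carry_out:
  plan:
    - {"x":0.16,"y":0.18,"z":0,"wx":0,"wy":0,"wz":0}
    - {"x":0.16,"y":0.18,"z":0,"wx":0,"wy":0,"wz":0}
    - {"x":0.16,"y":0.18,"z":0,"wx":0,"wy":0,"wz":0}
    - {"x":0.16,"y":0.18,"z":0,"wx":0,"wy":0,"wz":0}
    - {"x":0.16,"y":0.18,"z":0,"wx":0,"wy":0,"wz":0}
    - {"x":0.16,"y":0.18,"z":0,"wx":0,"wy":0,"wz":0}
    - {"x":0,"y":0,"z":0.2,"wx":0,"wy":0,"wz":0}
    - {"x":0,"y":0,"z":0.2,"wx":0,"wy":0,"wz":0}
    - {"x":0,"y":0,"z":0,"wx":0,"wy":0,"wz":0}
    - {"x":0,"y":0,"z":0,"wx":0,"wy":0,"wz":0}

```text
clock: 2.1
position: [357.9, -313.7, 181.2]
eef_rot: [[0.001, 1.0, -0.0], [1.0, -0.001, 0.0], [0.0, -0.0, -1.0]]
wrist_force: [0.2, 0.4, 0.2]
width: 85.5
finger_force: 0.0
```

```bash
python3 - <<'E'
from h import *
c=calibration('wrist');s=read_state();print(s['position'],s['q'],proj(c,[(364.7,-308,50),(364.7,-308,0),(407.8,-173.2,44)]))
cv2.imwrite('pics/w1.png',camera('wrist'))
E
```

```text
[ 357.9362722  -313.70455193  181.18535854] [-9.66482797e-01  2.75596346e-01  1.73974124e+00 -1.43823470e-05
  1.12627545e+00 -9.65091075e-01] [[259.72655862 181.37174587]
 [258.48453932 170.23115056]
 [315.40286486  13.05832616]]
```

View pics/w1.png

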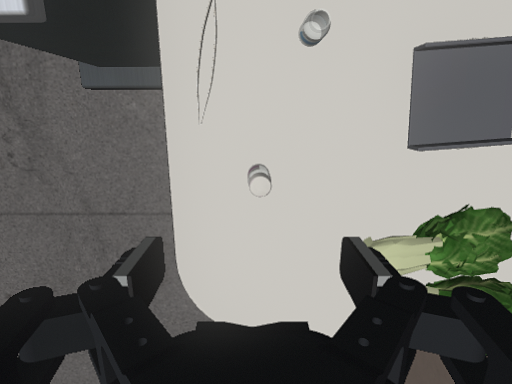

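The capped vial's top is at (260,184) against a predicted (260,181), so it sits at about (365,-310). The open vial is at (318,20), as expected. I'll descend and grip.

Call:
carry_out:
  plan:
    - {"x":0.019,"y":0.035,"z":0,"wx":0,"wy":0,"wz":0}
    - {"x":0,"y":0,"z":0.2,"wx":0,"wy":0,"wz":0}
    - {"x":0,"y":0,"z":0.2,"wx":0,"wy":0,"wz":0}
    - {"x":0,"y":0,"z":0.2,"wx":0,"wy":0,"wz":0}
    - {"x":0,"y":0,"z":0.105,"wx":0,"wy":0,"wz":0}
    - {"x":0,"y":0,"z":0,"wx":0,"wy":0,"wz":0}
    - {"x":0,"y":0,"z":0,"wx":0,"wy":0,"wz":0}

```text
clock: 2.85
position: [365.6, -310.4, 40.8]
eef_rot: [[-0.0, 1.0, 0.001], [1.0, 0.0, -0.002], [-0.002, 0.001, -1.0]]
wrist_force: [0.2, 0.2, 0.3]
width: 85.3
finger_force: 0.0
```

Call:
carry_out:
  plan:
    - {"x":0,"y":0,"z":0,"wx":0,"wy":0,"wz":0}
    - {"x":0,"y":0,"z":0,"wx":0,"wy":0,"wz":0}
    - {"x":0,"y":0,"z":0,"wx":0,"wy":0,"wz":0}
    - {"x":0,"y":0,"z":0,"wx":0,"wy":0,"wz":0}
    - {"x":0,"y":0,"z":0,"wx":0,"wy":0,"wz":0}
    - {"x":0,"y":0,"z":0,"wx":0,"wy":0,"wz":0}
    - {"x":0,"y":0,"z":0,"wx":0,"wy":0,"wz":0}
    - {"x":0,"y":0,"z":0,"wx":0,"wy":0,"wz":0}
    - {"x":0,"y":0,"z":0,"wx":0,"wy":0,"wz":0}
    - {"x":0,"y":0,"z":0,"wx":0,"wy":0,"wz":0}
  hand: 1
  force: 30

```text
clock: 3.85
position: [365.0, -309.8, 39.8]
eef_rot: [[-0.0, 1.0, 0.0], [1.0, 0.0, -0.001], [-0.001, 0.0, -1.0]]
wrist_force: [-0.6, 1.0, 6.2]
width: 20.4
finger_force: 29.2
```

Call:
carry_out:
  plan:
    - {"x":0,"y":0,"z":-0.1,"wx":0,"wy":0,"wz":0}
    - {"x":0,"y":0,"z":-0.2,"wx":0,"wy":0,"wz":0}
    - {"x":0,"y":0,"z":-0.2,"wx":0,"wy":0,"wz":0}
    - {"x":0,"y":0,"z":-0.2,"wx":0,"wy":0,"wz":0}
    - {"x":0.2,"y":0.08,"z":0,"wx":0,"wy":0,"wz":0}
    - {"x":0.2,"y":0.08,"z":0,"wx":0,"wy":0,"wz":0}
    - {"x":0.2,"y":0.08,"z":0,"wx":0,"wy":0,"wz":0}
    - {"x":0.2,"y":0.08,"z":0,"wx":0,"wy":0,"wz":0}
    - {"x":0.2,"y":0.08,"z":0,"wx":0,"wy":0,"wz":0}
    - {"x":0.2,"y":0.08,"z":0,"wx":0,"wy":0,"wz":0}

```text
clock: 4.85
position: [461.0, -67.7, 179.4]
eef_rot: [[-0.0, 1.0, 0.0], [1.0, 0.0, -0.0], [-0.0, 0.0, -1.0]]
wrist_force: [1.5, -1.7, 0.2]
width: 20.5
finger_force: 29.6
```

Call:
carry_out:
  plan:
    - {"x":0.2,"y":0.08,"z":0,"wx":0,"wy":0,"wz":0}
    - {"x":0.2,"y":0.08,"z":0,"wx":0,"wy":0,"wz":0}
    - {"x":0.2,"y":0.08,"z":0,"wx":0,"wy":0,"wz":0}
    - {"x":0.2,"y":0.08,"z":0,"wx":0,"wy":0,"wz":0}
    - {"x":0.2,"y":0.08,"z":0,"wx":0,"wy":0,"wz":0}
    - {"x":0.2,"y":0.08,"z":0,"wx":0,"wy":0,"wz":0}
    - {"x":0.18,"y":0.06,"z":0,"wx":0,"wy":0,"wz":0}
    - {"x":0,"y":0,"z":0,"wx":0,"wy":0,"wz":0}
    - {"x":0,"y":0,"z":0,"wx":0,"wy":0,"wz":0}

```text
clock: 5.75
position: [568.3, 206.9, 178.8]
eef_rot: [[-0.002, 1.0, -0.001], [1.0, 0.002, -0.0], [-0.0, -0.001, -1.0]]
wrist_force: [-0.7, -1.3, -0.3]
width: 20.8
finger_force: 29.6
```

```bash
python3 - <<'E'
from h import *
c=calibration('wrist');s=read_state();print(s['position'],proj(c,[(570,205,4),(571.7,261,4)]))
cv2.imwrite('pics/w2.png',camera('wrist'))
E
```

```text
[568.30702225 206.85677866 178.76804398] [[253.83299465 178.56693282]
 [255.82069303 123.16450533]]
```

View pics/w2.png

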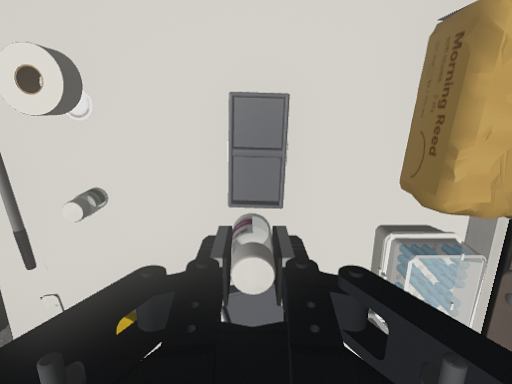

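The tray bays are centred at (258,122) and (256,180), matching the prediction to within 2 mm. The vial with the purple band hangs straight. A small white disc lies by the roll at (80,105). I'll lower the vial now.

Call:
carry_out:
  plan:
    - {"x":-0.014,"y":0.015,"z":0,"wx":0,"wy":0,"wz":0}
    - {"x":0,"y":0,"z":0.2,"wx":0,"wy":0,"wz":0}
    - {"x":0,"y":0,"z":0.2,"wx":0,"wy":0,"wz":0}
    - {"x":0,"y":0,"z":0.2,"wx":0,"wy":0,"wz":0}
    - {"x":0,"y":0,"z":0.04,"wx":0,"wy":0,"wz":0}
    - {"x":0,"y":0,"z":0.027,"wx":0,"wy":0,"wz":0}
    - {"x":0,"y":0,"z":0,"wx":0,"wy":0,"wz":0}
    - {"x":0,"y":0,"z":0,"wx":0,"wy":0,"wz":0}

```text
clock: 6.6
position: [572.6, 203.7, 47.9]
eef_rot: [[-0.0, 1.0, 0.003], [1.0, 0.0, 0.0], [0.0, 0.003, -1.0]]
wrist_force: [-0.0, -0.5, -0.1]
width: 20.7
finger_force: 29.6
```

Call:
carry_out:
  plan:
    - {"x":0,"y":0,"z":0,"wx":0,"wy":0,"wz":0}
    - {"x":0,"y":0,"z":0,"wx":0,"wy":0,"wz":0}
    - {"x":0,"y":0,"z":0,"wx":0,"wy":0,"wz":0}
    - {"x":0,"y":0,"z":0,"wx":0,"wy":0,"wz":0}
    - {"x":0,"y":0,"z":0,"wx":0,"wy":0,"wz":0}
    - {"x":0,"y":0,"z":-0.2,"wx":0,"wy":0,"wz":0}
    - {"x":0,"y":0,"z":-0.2,"wx":0,"wy":0,"wz":0}
    - {"x":0,"y":0,"z":-0.2,"wx":0,"wy":0,"wz":0}
    - {"x":0,"y":0,"z":0,"wx":0,"wy":0,"wz":0}
  hand: -1

```text
clock: 7.5
position: [573.7, 204.2, 171.7]
eef_rot: [[-0.001, 1.0, 0.01], [1.0, 0.001, 0.002], [0.002, 0.01, -1.0]]
wrist_force: [0.9, 1.2, 0.5]
width: 85.1
finger_force: 0.0
```

Call:
carry_out:
  plan:
    - {"x":-0.03,"y":-0.2,"z":0,"wx":0,"wy":0,"wz":0}
    - {"x":-0.03,"y":-0.2,"z":0,"wx":0,"wy":0,"wz":0}
    - {"x":-0.03,"y":-0.2,"z":0,"wx":0,"wy":0,"wz":0}
    - {"x":-0.02,"y":-0.2,"z":0,"wx":0,"wy":0,"wz":0}
    - {"x":0,"y":-0.04,"z":0,"wx":0,"wy":0,"wz":0}
    - {"x":0,"y":0,"z":0,"wx":0,"wy":0,"wz":0}
    - {"x":0,"y":0,"z":0,"wx":0,"wy":0,"wz":0}

```text
clock: 8.2
position: [404.6, 181.7, 166.0]
eef_rot: [[-0.0, 1.0, 0.001], [1.0, 0.0, 0.0], [0.0, 0.001, -1.0]]
wrist_force: [0.3, -0.7, 0.1]
width: 85.4
finger_force: 0.0
```

```bash
python3 - <<'E'
from h import *
c=calibration('wrist');s=read_state();print(s['position'],proj(c,[(403,183,50),(372,300,30),(572,204,54)]))
cv2.imwrite('pics/w3.png',camera('wrist'))
E
```

```text
[404.63233324 181.73945866 165.97848047] [[250.0362493  190.74284696]
 [211.50079166  43.48946424]
 [457.83280903 167.36826707]]
```

View pics/w3.png

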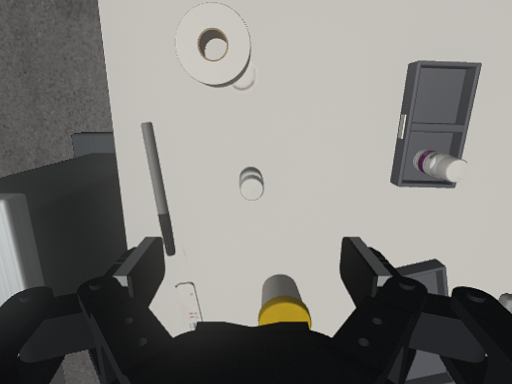

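The first vial stands in its bay. The second vial's top is at (251,188), so it is at about (404,185), and the roll's centre at (213,43) confirms (373,300). I'll grasp the second vial.

Call:
carry_out:
  plan:
    - {"x":0.014,"y":-0.005,"z":0,"wx":0,"wy":0,"wz":0}
    - {"x":0,"y":0,"z":0.2,"wx":0,"wy":0,"wz":0}
    - {"x":0,"y":0,"z":0.2,"wx":0,"wy":0,"wz":0}
    - {"x":0,"y":0,"z":0.2,"wx":0,"wy":0,"wz":0}
    - {"x":0,"y":0,"z":0.035,"wx":0,"wy":0,"wz":0}
    - {"x":0,"y":0,"z":0,"wx":0,"wy":0,"wz":0}
    - {"x":0,"y":0,"z":0,"wx":0,"wy":0,"wz":0}

```text
clock: 8.95
position: [403.8, 184.7, 40.3]
eef_rot: [[-0.001, 1.0, 0.002], [1.0, 0.001, 0.0], [0.0, 0.002, -1.0]]
wrist_force: [-0.1, 0.5, 0.9]
width: 85.4
finger_force: 0.0
```

Call:
carry_out:
  plan:
    - {"x":0,"y":0,"z":0,"wx":0,"wy":0,"wz":0}
    - {"x":0,"y":0,"z":0,"wx":0,"wy":0,"wz":0}
    - {"x":0,"y":0,"z":0,"wx":0,"wy":0,"wz":0}
    - {"x":0,"y":0,"z":0,"wx":0,"wy":0,"wz":0}
    - {"x":0,"y":0,"z":0,"wx":0,"wy":0,"wz":0}
    - {"x":0,"y":0,"z":0,"wx":0,"wy":0,"wz":0}
    - {"x":0,"y":0,"z":0,"wx":0,"wy":0,"wz":0}
    - {"x":0,"y":0,"z":0,"wx":0,"wy":0,"wz":0}
    - {"x":0,"y":0,"z":0,"wx":0,"wy":0,"wz":0}
    - {"x":0,"y":0,"z":0,"wx":0,"wy":0,"wz":0}
  hand: 1

```text
clock: 9.95
position: [402.9, 184.5, 39.2]
eef_rot: [[-0.0, 1.0, 0.001], [1.0, 0.0, 0.0], [0.0, 0.001, -1.0]]
wrist_force: [-0.1, 0.2, 5.5]
width: 20.5
finger_force: 29.4
```

Call:
carry_out:
  plan:
    - {"x":0,"y":0,"z":-0.15,"wx":0,"wy":0,"wz":0}
    - {"x":0,"y":0,"z":-0.2,"wx":0,"wy":0,"wz":0}
    - {"x":0,"y":0,"z":-0.2,"wx":0,"wy":0,"wz":0}
    - {"x":0.09,"y":0.2,"z":0,"wx":0,"wy":0,"wz":0}
    - {"x":0.09,"y":0.2,"z":0,"wx":0,"wy":0,"wz":0}
    - {"x":0.09,"y":0.2,"z":0,"wx":0,"wy":0,"wz":0}
    - {"x":0.09,"y":0.2,"z":0,"wx":0,"wy":0,"wz":0}
    - {"x":0.018,"y":0.047,"z":0,"wx":0,"wy":0,"wz":0}
    - {"x":0,"y":0,"z":0,"wx":0,"wy":0,"wz":0}
    - {"x":0,"y":0,"z":0,"wx":0,"wy":0,"wz":0}

```text
clock: 10.95
position: [571.2, 259.9, 148.3]
eef_rot: [[-0.001, 1.0, -0.002], [1.0, 0.001, -0.0], [-0.0, -0.002, -1.0]]
wrist_force: [0.1, -0.6, -0.0]
width: 20.1
finger_force: 29.8
```

Call:
carry_out:
  plan:
    - {"x":0,"y":0,"z":0.2,"wx":0,"wy":0,"wz":0}
    - {"x":0,"y":0,"z":0.2,"wx":0,"wy":0,"wz":0}
    - {"x":0,"y":0,"z":0.1,"wx":0,"wy":0,"wz":0}
    - {"x":0,"y":0,"z":0.02,"wx":0,"wy":0,"wz":0}
    - {"x":0,"y":0,"z":0,"wx":0,"wy":0,"wz":0}
    - {"x":0,"y":0,"z":0,"wx":0,"wy":0,"wz":0}
    - {"x":0,"y":0,"z":0,"wx":0,"wy":0,"wz":0}

```text
clock: 11.65
position: [572.2, 260.2, 46.1]
eef_rot: [[-0.0, 1.0, 0.002], [1.0, 0.0, 0.0], [0.0, 0.002, -1.0]]
wrist_force: [0.1, -0.8, -0.2]
width: 20.8
finger_force: 29.8
```

Call:
carry_out:
  plan:
    - {"x":0,"y":0,"z":0.009,"wx":0,"wy":0,"wz":0}
    - {"x":0,"y":0,"z":0,"wx":0,"wy":0,"wz":0}
    - {"x":0,"y":0,"z":0,"wx":0,"wy":0,"wz":0}

```text
clock: 11.95
position: [572.1, 260.2, 43.4]
eef_rot: [[-0.0, 1.0, 0.0], [1.0, 0.0, 0.0], [0.0, 0.0, -1.0]]
wrist_force: [-0.0, -0.2, 2.1]
width: 20.4
finger_force: 29.9
```

Call:
carry_out:
  plan:
    - {"x":0,"y":0,"z":0,"wx":0,"wy":0,"wz":0}
    - {"x":0,"y":0,"z":0,"wx":0,"wy":0,"wz":0}
    - {"x":0,"y":0,"z":0,"wx":0,"wy":0,"wz":0}
    - {"x":0,"y":0,"z":0,"wx":0,"wy":0,"wz":0}
    - {"x":0,"y":0,"z":0,"wx":0,"wy":0,"wz":0}
    - {"x":0,"y":0,"z":-0.2,"wx":0,"wy":0,"wz":0}
    - {"x":0,"y":0,"z":-0.2,"wx":0,"wy":0,"wz":0}
    - {"x":0,"y":0,"z":-0.2,"wx":0,"wy":0,"wz":0}
    - {"x":0,"y":0,"z":0,"wx":0,"wy":0,"wz":0}
  hand: -1

```text
clock: 12.85
position: [574.1, 260.8, 169.2]
eef_rot: [[-0.001, 1.0, 0.01], [1.0, 0.001, 0.002], [0.002, 0.01, -1.0]]
wrist_force: [0.2, 0.7, 0.3]
width: 85.6
finger_force: 0.0
```

Call:
carry_out:
  plan:
    - {"x":0.04,"y":-0.2,"z":0,"wx":0,"wy":0,"wz":0}
    - {"x":0.04,"y":-0.2,"z":0,"wx":0,"wy":0,"wz":0}
    - {"x":0.04,"y":-0.2,"z":0,"wx":0,"wy":0,"wz":0}
    - {"x":0.04,"y":-0.2,"z":0,"wx":0,"wy":0,"wz":0}
    - {"x":0.04,"y":-0.2,"z":0,"wx":0,"wy":0,"wz":0}
    - {"x":0,"y":0,"z":0,"wx":0,"wy":0,"wz":0}
    - {"x":0,"y":0,"z":0,"wx":0,"wy":0,"wz":0}

```text
clock: 13.55
position: [371.7, 300.3, 163.1]
eef_rot: [[-0.002, 1.0, 0.0], [1.0, 0.002, 0.0], [0.0, 0.0, -1.0]]
wrist_force: [0.2, 0.1, 0.6]
width: 85.6
finger_force: 0.0
```

```bash
python3 - <<'E'
from h import *
c=calibration('wrist');s=read_state();print(s['position'],proj(c,[(373,300,30),(572,204,54),(572,260,54)]))
cv2.imwrite('pics/w4.png',camera('wrist'))
E
```

```text
[371.70348489 300.26473785 163.124602  ] [[253.47064502 187.34165448]
 [471.26851923 296.32975764]
 [484.42078571 239.89019287]]
```

View pics/w4.png

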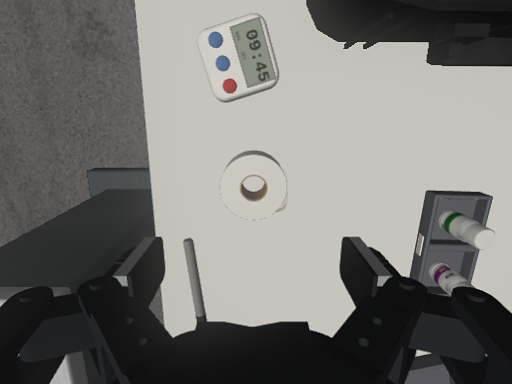

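Both vials stand in their bays. The roll's centre at (253,187) matches the prediction, so I'll descend and grip it.

Call:
carry_out:
  plan:
    - {"x":0,"y":0.006,"z":0.2,"wx":0,"wy":0,"wz":0}
    - {"x":0,"y":0,"z":0.2,"wx":0,"wy":0,"wz":0}
    - {"x":0,"y":0,"z":0.2,"wx":0,"wy":0,"wz":0}
    - {"x":0,"y":0,"z":0.1,"wx":0,"wy":0,"wz":0}
    - {"x":0,"y":0,"z":0,"wx":0,"wy":0,"wz":0}
    - {"x":0,"y":0,"z":0,"wx":0,"wy":0,"wz":0}

```text
clock: 14.2
position: [374.1, 300.0, 23.4]
eef_rot: [[0.0, 1.0, 0.0], [1.0, -0.0, 0.0], [0.0, 0.0, -1.0]]
wrist_force: [-0.1, -0.2, 0.9]
width: 85.1
finger_force: 0.0
```

Call:
carry_out:
  plan:
    - {"x":0,"y":0,"z":0,"wx":0,"wy":0,"wz":0}
    - {"x":0,"y":0,"z":0,"wx":0,"wy":0,"wz":0}
    - {"x":0,"y":0,"z":0,"wx":0,"wy":0,"wz":0}
    - {"x":0,"y":0,"z":0,"wx":0,"wy":0,"wz":0}
    - {"x":0,"y":0,"z":0,"wx":0,"wy":0,"wz":0}
    - {"x":0,"y":0,"z":0,"wx":0,"wy":0,"wz":0}
    - {"x":0,"y":0,"z":0,"wx":0,"wy":0,"wz":0}
  hand: 1

```text
clock: 14.9
position: [374.0, 300.3, 24.5]
eef_rot: [[-0.001, 1.0, 0.002], [1.0, 0.001, 0.001], [0.001, 0.002, -1.0]]
wrist_force: [-0.2, -0.6, 6.0]
width: 59.0
finger_force: 31.4
```

Call:
carry_out:
  plan:
    - {"x":0,"y":0,"z":-0.1,"wx":0,"wy":0,"wz":0}
    - {"x":0,"y":0,"z":-0.2,"wx":0,"wy":0,"wz":0}
    - {"x":0,"y":0,"z":-0.2,"wx":0,"wy":0,"wz":0}
    - {"x":0,"y":0,"z":-0.15,"wx":0,"wy":0,"wz":0}
    - {"x":-0.2,"y":0.07,"z":0,"wx":0,"wy":0,"wz":0}
    - {"x":-0.2,"y":0.07,"z":0,"wx":0,"wy":0,"wz":0}
    - {"x":-0.2,"y":0.07,"z":0,"wx":0,"wy":0,"wz":0}
    - {"x":-0.2,"y":0.07,"z":0,"wx":0,"wy":0,"wz":0}
    - {"x":-0.2,"y":0.07,"z":0,"wx":0,"wy":0,"wz":0}
    - {"x":-0.2,"y":0.07,"z":0,"wx":0,"wy":0,"wz":0}

```text
clock: 15.9
position: [457.7, 58.4, 154.1]
eef_rot: [[-0.0, 1.0, 0.002], [1.0, 0.0, -0.0], [-0.0, 0.002, -1.0]]
wrist_force: [-0.2, 0.4, -1.0]
width: 59.1
finger_force: 33.1
```

Call:
carry_out:
  plan:
    - {"x":-0.2,"y":0.07,"z":0,"wx":0,"wy":0,"wz":0}
    - {"x":-0.2,"y":0.07,"z":0,"wx":0,"wy":0,"wz":0}
    - {"x":-0.2,"y":0.07,"z":0,"wx":0,"wy":0,"wz":0}
    - {"x":-0.2,"y":0.07,"z":0,"wx":0,"wy":0,"wz":0}
    - {"x":-0.2,"y":0.07,"z":0,"wx":0,"wy":0,"wz":0}
    - {"x":-0.2,"y":0.07,"z":0,"wx":0,"wy":0,"wz":0}
    - {"x":-0.2,"y":0.07,"z":0,"wx":0,"wy":0,"wz":0}
    - {"x":0,"y":0,"z":0,"wx":0,"wy":0,"wz":0}
    - {"x":0,"y":0,"z":0,"wx":0,"wy":0,"wz":0}

```text
clock: 16.8
position: [555.2, -220.2, 153.3]
eef_rot: [[0.001, 1.0, 0.0], [1.0, -0.001, 0.0], [0.0, 0.0, -1.0]]
wrist_force: [-0.1, 0.4, -0.7]
width: 59.0
finger_force: 33.1
```

```bash
python3 - <<'E'
from h import *
c=calibration('wrist');s=read_state();print(s['position'],proj(c,[(561.7,-230.4,4),(408,-173,44)]))
cv2.imwrite('pics/w5.png',camera('wrist'))
E
```

```text
[ 555.24232331 -220.23960101  153.32846471] [[258.74796837 193.01943274]
 [ 63.38414766 136.08516338]]
```

View pics/w5.png

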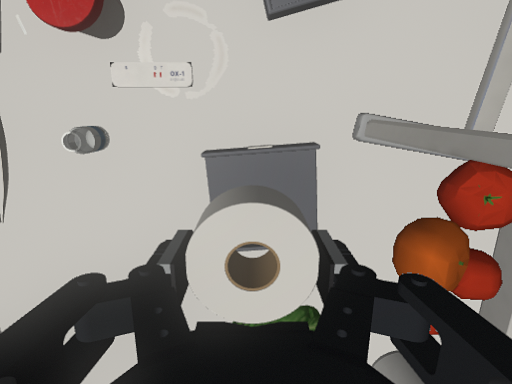

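The roll is held level. The cradle's far wall runs from (204,153) to (319,146), so its centre is near (563,-230), consistent with the estimate. I'll lower the roll.

Call:
carry_out:
  plan:
    - {"x":-0.052,"y":0.04,"z":0,"wx":0,"wy":0,"wz":-0.035}
    - {"x":0,"y":0,"z":0.2,"wx":0,"wy":0,"wz":0}
    - {"x":0,"y":0,"z":0.2,"wx":0,"wy":0,"wz":0}
    - {"x":0,"y":0,"z":0.15,"wx":0,"wy":0,"wz":0}
    - {"x":0,"y":0,"z":0.05,"wx":0,"wy":0,"wz":0}
    - {"x":0,"y":0,"z":0.01,"wx":0,"wy":0,"wz":0}
    - {"x":0,"y":0,"z":0,"wx":0,"wy":0,"wz":0}
    - {"x":0,"y":0,"z":0,"wx":0,"wy":0,"wz":0}

```text
clock: 17.65
position: [564.2, -230.5, 33.0]
eef_rot: [[-0.056, 0.998, 0.003], [0.998, 0.056, -0.002], [-0.002, 0.002, -1.0]]
wrist_force: [-0.1, -0.6, 0.3]
width: 59.0
finger_force: 33.1
```

Call:
carry_out:
  plan:
    - {"x":0,"y":0,"z":0.018,"wx":0,"wy":0,"wz":0}
    - {"x":0,"y":0,"z":0,"wx":0,"wy":0,"wz":0}
    - {"x":0,"y":0,"z":0,"wx":0,"wy":0,"wz":0}

```text
clock: 17.95
position: [564.1, -230.6, 28.6]
eef_rot: [[-0.055, 0.998, 0.002], [0.998, 0.055, -0.001], [-0.001, 0.002, -1.0]]
wrist_force: [0.7, 0.3, 6.7]
width: 59.2
finger_force: 33.8
```

Call:
carry_out:
  plan:
    - {"x":0,"y":0,"z":0,"wx":0,"wy":0,"wz":0}
    - {"x":0,"y":0,"z":0,"wx":0,"wy":0,"wz":0}
    - {"x":0,"y":0,"z":0,"wx":0,"wy":0,"wz":0}
    - {"x":0,"y":0,"z":0,"wx":0,"wy":0,"wz":0}
    - {"x":0,"y":0,"z":-0.1,"wx":0,"wy":0,"wz":0}
    - {"x":0,"y":0,"z":-0.2,"wx":0,"wy":0,"wz":0}
    - {"x":0,"y":0,"z":-0.2,"wx":0,"wy":0,"wz":0}
    - {"x":0,"y":0,"z":-0.2,"wx":0,"wy":0,"wz":0.035}
    - {"x":0,"y":0,"z":0,"wx":0,"wy":0,"wz":0}
  hand: -1

```text
clock: 18.85
position: [565.2, -231.3, 173.3]
eef_rot: [[0.001, 1.0, 0.008], [1.0, -0.001, -0.005], [-0.005, 0.008, -1.0]]
wrist_force: [-0.1, 0.3, 0.3]
width: 85.3
finger_force: 0.0
```

Call:
carry_out:
  plan:
    - {"x":0.16,"y":-0.14,"z":0,"wx":0,"wy":0,"wz":0}
    - {"x":0.16,"y":-0.14,"z":0,"wx":0,"wy":0,"wz":0}
    - {"x":0.16,"y":-0.14,"z":0,"wx":0,"wy":0,"wz":0}
    - {"x":0.16,"y":-0.14,"z":0,"wx":0,"wy":0,"wz":0}
    - {"x":0.15,"y":-0.13,"z":0,"wx":0,"wy":0,"wz":0}
    - {"x":0,"y":0,"z":0,"wx":0,"wy":0,"wz":0}
    - {"x":0,"y":0,"z":0,"wx":0,"wy":0,"wz":0}

```text
clock: 19.55
position: [425.3, -72.1, 167.5]
eef_rot: [[-0.001, 1.0, 0.0], [1.0, 0.001, -0.0], [-0.0, 0.0, -1.0]]
wrist_force: [0.7, 0.3, -0.0]
width: 85.4
finger_force: 0.0
```

```bash
python3 - <<'E'
from h import *
c=calibration('wrist');s=read_state();print(s['position'],s['eef_rot'].round(3).tolist(),proj(c,[(427.7,-73.1,58),(433.8,56.3,58),(583.6,6.4,18),(573.7,45.2,4),(593.6,-32.3,4)]))
cv2.imwrite('pics/w6.png',camera('wrist'));cv2.imwrite('pics/s6.png',camera('scene'))
E
```

```text
[425.29130856 -72.08863642 167.51905958] [[-0.001, 1.0, 0.0], [1.0, 0.001, -0.0], [-0.0, 0.0, -1.0]] [[254.99741423 195.45823892]
 [264.60936017  19.74511163]
 [431.13343073  96.92875662]
 [417.93412176  52.19924036]
 [426.46603074 139.57454603]]
```

View pics/w6.png

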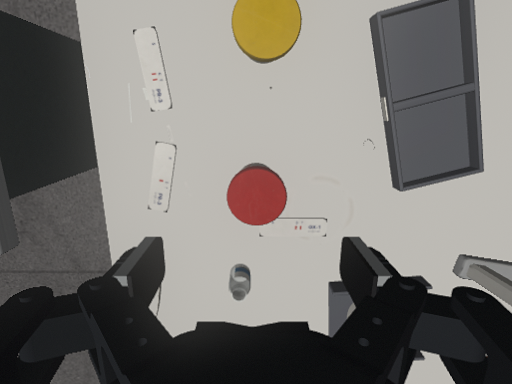

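The red lid is centred at (257,195), about (429,-73). The open vial is undisturbed at (240,275). Now I'll grasp the red cup.

Call:
carry_out:
  plan:
    - {"x":-0.004,"y":0.017,"z":0.1,"wx":0,"wy":0,"wz":0}
    - {"x":0,"y":0,"z":0.2,"wx":0,"wy":0,"wz":0}
    - {"x":0,"y":0,"z":0.2,"wx":0,"wy":0,"wz":0}
    - {"x":0,"y":0,"z":0.08,"wx":0,"wy":0,"wz":0}
    - {"x":0,"y":0,"z":0,"wx":0,"wy":0,"wz":0}
    - {"x":0,"y":0,"z":0,"wx":0,"wy":0,"wz":0}

```text
clock: 20.25
position: [429.3, -73.7, 51.8]
eef_rot: [[0.0, 1.0, 0.0], [1.0, -0.0, -0.0], [-0.0, 0.0, -1.0]]
wrist_force: [0.2, 0.1, -0.3]
width: 85.2
finger_force: 0.0
```

Call:
carry_out:
  plan:
    - {"x":0,"y":0,"z":0,"wx":0,"wy":0,"wz":0}
    - {"x":0,"y":0,"z":0,"wx":0,"wy":0,"wz":0}
    - {"x":0,"y":0,"z":0,"wx":0,"wy":0,"wz":0}
    - {"x":0,"y":0,"z":0,"wx":0,"wy":0,"wz":0}
    - {"x":0,"y":0,"z":0,"wx":0,"wy":0,"wz":0}
    - {"x":0,"y":0,"z":0,"wx":0,"wy":0,"wz":0}
    - {"x":0,"y":0,"z":0,"wx":0,"wy":0,"wz":0}
    - {"x":0,"y":0,"z":0,"wx":0,"wy":0,"wz":0}
  hand: 1

```text
clock: 21.05
position: [429.2, -73.4, 52.5]
eef_rot: [[-0.001, 1.0, 0.002], [1.0, 0.001, -0.001], [-0.001, 0.002, -1.0]]
wrist_force: [-2.1, -0.5, 5.7]
width: 48.8
finger_force: 29.9
```

Call:
carry_out:
  plan:
    - {"x":0,"y":0,"z":-0.1,"wx":0,"wy":0,"wz":0}
    - {"x":0,"y":0,"z":-0.2,"wx":0,"wy":0,"wz":0}
    - {"x":0,"y":0,"z":-0.2,"wx":0,"wy":0,"wz":0}
    - {"x":0,"y":0,"z":-0.1,"wx":0,"wy":0,"wz":0}
    - {"x":0,"y":0,"z":0,"wx":0,"wy":0,"wz":0}

```text
clock: 21.55
position: [429.9, -73.6, 174.3]
eef_rot: [[-0.001, 1.0, 0.006], [1.0, 0.001, -0.003], [-0.003, 0.006, -1.0]]
wrist_force: [-0.7, -0.3, -1.5]
width: 49.1
finger_force: 31.3
```

```bash
python3 - <<'E'
from h import *
# tray points in top image refined vs w6 view: use stored wrist pose by re-deriving offset
c=calibration('wrist');s=read_state();p=s['position'];print(p,s['width'])
R=c['R'];C=-R.T@c['t']+np.array([425.3,-72.1,167.5])-p;c['t']=-R@C
q=ray(c,[(398,189),(482,172),(371,18)],18)[:,:2];print(q.round(1),np.linalg.norm(q[0]-q[1]),np.linalg.norm(q[0]-q[2]))
ex=(q[1]-q[0])/np.linalg.norm(q[1]-q[0]);ey=np.array([-ex[1],ex[0]])
print(np.degrees(np.arctan2(ex[1],ex[0])),[(q[0]+40*ex+k*ey).round(1) for k in(40,120)])
E
```

```text
[429.86977019 -73.57813242 174.31812177] 49.06035516419875
[[566.6 -78.7]
 [644.9 -61.9]
 [524.5  68.2]] 80.1185091677005 152.79098134190335
12.088141540429325 [array([597.3, -31.2]), array([580.5,  47. ])]
```

Call:
carry_out:
  plan:
    - {"x":0.05,"y":0.2,"z":0,"wx":0,"wy":0,"wz":0}
    - {"x":0.05,"y":0.2,"z":0,"wx":0,"wy":0,"wz":0}
    - {"x":0.05,"y":0.2,"z":0,"wx":0,"wy":0,"wz":0}
    - {"x":0.05,"y":0.2,"z":0,"wx":0,"wy":0,"wz":0}
    - {"x":0.007,"y":0.025,"z":0,"wx":0,"wy":0,"wz":0}
    - {"x":0,"y":0,"z":0,"wx":0,"wy":0,"wz":-0.078}
    - {"x":0,"y":0,"z":0,"wx":0,"wy":0,"wz":-0.078}
    - {"x":0,"y":0,"z":0,"wx":0,"wy":0,"wz":0}
    - {"x":0,"y":0,"z":0,"wx":0,"wy":0,"wz":0}

```text
clock: 22.45
position: [593.2, -31.7, 170.8]
eef_rot: [[-0.24, 0.971, -0.001], [0.971, 0.24, 0.0], [0.001, -0.001, -1.0]]
wrist_force: [0.2, -0.0, 0.5]
width: 48.8
finger_force: 31.5
```

```bash
python3 - <<'E'
from h import *
c=calibration('wrist');s=read_state();print(s['position'],proj(c,[(576,46,4),(595,-32,4)]))
cv2.imwrite('pics/w7.png',camera('wrist'))
E
```

```text
[593.21098499 -31.70926414 170.84500197] [[254.48445795  95.97744065]
 [253.95537595 179.4240665 ]]
```

View pics/w7.png

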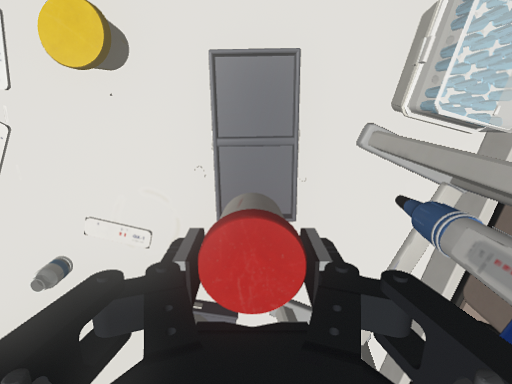

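The bays line up: the far bay's centre at (255,95) matches the prediction. A pipette in the rack has its tip at (398,200), so I'll check how much room there is.

```bash
python3 - <<'E'
from h import *
c=calibration('wrist');t=calibration('top')
for z in(20,60,100,140): print(z,ray(c,[(398,200),(360,145)],[z,z])[:,:2].round(),ray(t,[(264,100),(318,125)],[z,z])[:,:2].round())
E
```

```text
20 [[735. -15.]
 [681.  27.]] [[ 732.  -10.]
 [ 649. -167.]]
60 [[712.  -8.]
 [666.  28.]] [[ 714.  -10.]
 [ 634. -161.]]
100 [[689.  -1.]
 [651.  29.]] [[ 696.  -11.]
 [ 619. -155.]]
140 [[666.   6.]
 [636.  30.]] [[ 677.  -11.]
 [ 604. -149.]]
```

The pipette tip is at x≈720, well clear of the fingers at x≤652. Lowering.

Call:
carry_out:
  plan:
    - {"x":-0.003,"y":0.012,"z":0.1,"wx":0,"wy":0,"wz":0}
    - {"x":0,"y":0,"z":0.2,"wx":0,"wy":0,"wz":0}
    - {"x":0,"y":0,"z":0.2,"wx":0,"wy":0,"wz":0}
    - {"x":0,"y":0,"z":0.04,"wx":0,"wy":0,"wz":0}
    - {"x":0,"y":0,"z":0.015,"wx":0,"wy":0,"wz":0}
    - {"x":0,"y":0,"z":0,"wx":0,"wy":0,"wz":0}
    - {"x":0,"y":0,"z":0,"wx":0,"wy":0,"wz":0}
    - {"x":0,"y":0,"z":0,"wx":0,"wy":0,"wz":0}

```text
clock: 23.3
position: [596.8, -31.8, 62.0]
eef_rot: [[-0.243, 0.97, 0.002], [0.97, 0.243, -0.001], [-0.001, 0.002, -1.0]]
wrist_force: [-0.4, 0.3, -1.0]
width: 48.8
finger_force: 31.5
```

Call:
carry_out:
  plan:
    - {"x":0,"y":0,"z":0.024,"wx":0,"wy":0,"wz":0}
    - {"x":0,"y":0,"z":0,"wx":0,"wy":0,"wz":0}
    - {"x":0,"y":0,"z":0,"wx":0,"wy":0,"wz":0}

```text
clock: 23.6
position: [596.3, -31.8, 56.3]
eef_rot: [[-0.243, 0.97, 0.0], [0.97, 0.243, -0.0], [-0.001, 0.0, -1.0]]
wrist_force: [-2.0, -1.3, 4.8]
width: 48.9
finger_force: 32.1
```

Call:
carry_out:
  plan:
    - {"x":0,"y":0,"z":0,"wx":0,"wy":0,"wz":0}
    - {"x":0,"y":0,"z":0,"wx":0,"wy":0,"wz":0}
    - {"x":0,"y":0,"z":0,"wx":0,"wy":0,"wz":0}
    - {"x":0,"y":0,"z":0,"wx":0,"wy":0,"wz":0}
    - {"x":0,"y":0,"z":-0.1,"wx":0,"wy":0,"wz":0}
    - {"x":0,"y":0,"z":-0.2,"wx":0,"wy":0,"wz":0}
    - {"x":0,"y":0,"z":-0.2,"wx":0,"wy":0,"wz":0}
    - {"x":0,"y":0,"z":-0.05,"wx":0,"wy":0,"wz":0.078}
    - {"x":0,"y":0,"z":0,"wx":0,"wy":0,"wz":0.078}
    - {"x":0,"y":0,"z":0,"wx":0,"wy":0,"wz":0}
  hand: -1

```text
clock: 24.6
position: [596.2, -31.6, 166.0]
eef_rot: [[0.001, 1.0, 0.001], [1.0, -0.001, -0.0], [-0.0, 0.001, -1.0]]
wrist_force: [-0.1, -0.3, -1.0]
width: 85.0
finger_force: 0.0
```

Call:
carry_out:
  plan:
    - {"x":0.1,"y":-0.2,"z":0,"wx":0,"wy":0,"wz":0}
    - {"x":0.1,"y":-0.2,"z":0,"wx":0,"wy":0,"wz":0}
    - {"x":0.1,"y":-0.2,"z":0,"wx":0,"wy":0,"wz":0}
    - {"x":0.1,"y":-0.2,"z":0,"wx":0,"wy":0,"wz":0}
    - {"x":0.04,"y":-0.02,"z":0,"wx":0,"wy":0,"wz":0}
    - {"x":0,"y":0,"z":0,"wx":0,"wy":0,"wz":0}
    - {"x":0,"y":0,"z":0,"wx":0,"wy":0,"wz":0}

```text
clock: 25.3
position: [433.1, 55.9, 165.8]
eef_rot: [[-0.002, 1.0, 0.001], [1.0, 0.002, -0.0], [-0.0, 0.001, -1.0]]
wrist_force: [0.3, -0.0, -0.3]
width: 85.3
finger_force: 0.0
```

```bash
python3 - <<'E'
from h import *
c=calibration('wrist');s=read_state();print(s['position'],proj(c,[(433.8,56.3,58),(576,46,4)]))
im=camera('wrist');cv2.imwrite('pics/w8.png',im)
h=cv2.cvtColor(im,cv2.COLOR_BGR2HSV)
for lo,hi in((15,35),(0,8)):
    m=cv2.inRange(h,(lo,150,60),(hi,255,255));n,l,st,ce=cv2.connectedComponentsWithStats(m)
    i=1+st[1:,4].argmax();print(st[i],ce[i],ray(c,[ce[i]],[58 if lo else 62]))
E
```

```text
[433.10202366  55.92976723 165.79534675] [[252.90133564 194.42690928]
 [394.31064899 189.78165701]]
[ 225  166   60   57 2652] [254.38461538 194.02677225] [[435.00663363  56.64264633  58.        ]]
[ 408  263   56   34 1134] [437.0026455  278.51234568] [[594.98158662 -18.553638    62.        ]]
```

View pics/w8.png

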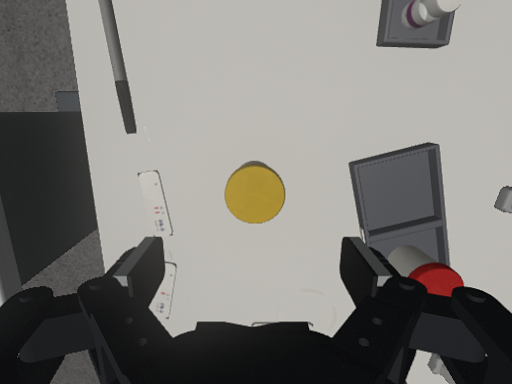

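Yellow lid is centred at (254,194), i.e. (435,57). The red cup stands in the near bay and the far bay is empty, centred around (402,191). Grasping.

Call:
carry_out:
  plan:
    - {"x":0.003,"y":0.009,"z":0.1,"wx":0,"wy":0,"wz":0}
    - {"x":0,"y":0,"z":0.2,"wx":0,"wy":0,"wz":0}
    - {"x":0,"y":0,"z":0.2,"wx":0,"wy":0,"wz":0}
    - {"x":0,"y":0,"z":0.07,"wx":0,"wy":0,"wz":0}
    - {"x":0,"y":0,"z":0,"wx":0,"wy":0,"wz":0}
    - {"x":0,"y":0,"z":0,"wx":0,"wy":0,"wz":0}

```text
clock: 25.95
position: [434.8, 56.4, 52.0]
eef_rot: [[-0.0, 1.0, 0.0], [1.0, 0.0, -0.0], [-0.0, 0.0, -1.0]]
wrist_force: [0.8, 0.7, -0.2]
width: 85.6
finger_force: 0.0
```

Call:
carry_out:
  plan:
    - {"x":0,"y":0,"z":0,"wx":0,"wy":0,"wz":0}
    - {"x":0,"y":0,"z":0,"wx":0,"wy":0,"wz":0}
    - {"x":0,"y":0,"z":0,"wx":0,"wy":0,"wz":0}
    - {"x":0,"y":0,"z":0,"wx":0,"wy":0,"wz":0}
    - {"x":0,"y":0,"z":0,"wx":0,"wy":0,"wz":0}
    - {"x":0,"y":0,"z":0,"wx":0,"wy":0,"wz":0}
    - {"x":0,"y":0,"z":0,"wx":0,"wy":0,"wz":0}
    - {"x":0,"y":0,"z":0,"wx":0,"wy":0,"wz":0}
  hand: 1

```text
clock: 26.75
position: [434.5, 56.8, 52.6]
eef_rot: [[-0.001, 1.0, 0.002], [1.0, 0.001, -0.0], [-0.0, 0.002, -1.0]]
wrist_force: [0.2, -0.4, 5.7]
width: 48.8
finger_force: 29.9
```

Call:
carry_out:
  plan:
    - {"x":0,"y":0,"z":-0.1,"wx":0,"wy":0,"wz":0}
    - {"x":0,"y":0,"z":-0.2,"wx":0,"wy":0,"wz":0}
    - {"x":0,"y":0,"z":-0.2,"wx":0,"wy":0,"wz":0}
    - {"x":0,"y":0,"z":-0.1,"wx":0,"wy":0,"wz":0}
    - {"x":0,"y":0,"z":0,"wx":0,"wy":0,"wz":0}

```text
clock: 27.25
position: [435.2, 56.8, 174.5]
eef_rot: [[-0.001, 1.0, 0.006], [1.0, 0.001, -0.001], [-0.001, 0.006, -1.0]]
wrist_force: [0.2, -0.1, -0.6]
width: 48.5
finger_force: 31.4
```

Call:
carry_out:
  plan:
    - {"x":-0.015,"y":0.2,"z":0,"wx":0,"wy":0,"wz":0}
    - {"x":-0.015,"y":0.2,"z":0,"wx":0,"wy":0,"wz":0}
    - {"x":-0.015,"y":0.2,"z":0,"wx":0,"wy":0,"wz":0}
    - {"x":-0.005,"y":0.11,"z":0,"wx":0,"wy":0,"wz":0}
    - {"x":0,"y":0,"z":0,"wx":0,"wy":0,"wz":-0.078}
    - {"x":0,"y":0,"z":0,"wx":0,"wy":0,"wz":-0.078}
    - {"x":0,"y":0,"z":0,"wx":0,"wy":0,"wz":0}
    - {"x":0,"y":0,"z":0,"wx":0,"wy":0,"wz":0}

```text
clock: 28.05
position: [575.6, 47.0, 170.8]
eef_rot: [[-0.24, 0.971, -0.001], [0.971, 0.24, 0.0], [0.0, -0.001, -1.0]]
wrist_force: [-0.4, -0.3, -1.3]
width: 48.7
finger_force: 31.4
```

Call:
carry_out:
  plan:
    - {"x":0,"y":0,"z":0.2,"wx":0,"wy":0,"wz":0}
    - {"x":0,"y":0,"z":0.2,"wx":0,"wy":0,"wz":0}
    - {"x":0,"y":0,"z":0.12,"wx":0,"wy":0,"wz":0}
    - {"x":0,"y":0,"z":0.03,"wx":0,"wy":0,"wz":0}
    - {"x":0,"y":0,"z":0,"wx":0,"wy":0,"wz":0}
    - {"x":0,"y":0,"z":0,"wx":0,"wy":0,"wz":0}
    - {"x":0,"y":0,"z":0,"wx":0,"wy":0,"wz":0}

```text
clock: 28.75
position: [576.7, 46.9, 63.2]
eef_rot: [[-0.243, 0.97, 0.003], [0.97, 0.243, -0.0], [-0.001, 0.003, -1.0]]
wrist_force: [-0.8, -0.4, -0.5]
width: 48.9
finger_force: 31.4
```

Call:
carry_out:
  plan:
    - {"x":0,"y":0,"z":0.03,"wx":0,"wy":0,"wz":0}
    - {"x":0,"y":0,"z":0,"wx":0,"wy":0,"wz":0}
    - {"x":0,"y":0,"z":0,"wx":0,"wy":0,"wz":0}

```text
clock: 29.05
position: [576.6, 46.9, 56.3]
eef_rot: [[-0.243, 0.97, 0.002], [0.97, 0.243, -0.0], [-0.001, 0.002, -1.0]]
wrist_force: [2.4, -0.3, 4.6]
width: 48.9
finger_force: 31.9
```

Call:
carry_out:
  plan:
    - {"x":0,"y":0,"z":0,"wx":0,"wy":0,"wz":0}
    - {"x":0,"y":0,"z":0,"wx":0,"wy":0,"wz":0}
    - {"x":0,"y":0,"z":0,"wx":0,"wy":0,"wz":0}
    - {"x":0,"y":0,"z":0,"wx":0,"wy":0,"wz":0}
    - {"x":0,"y":0,"z":-0.1,"wx":0,"wy":0,"wz":0}
    - {"x":0,"y":0,"z":-0.2,"wx":0,"wy":0,"wz":0}
    - {"x":0,"y":0,"z":-0.2,"wx":0,"wy":0,"wz":0}
    - {"x":0,"y":0,"z":-0.2,"wx":0,"wy":0,"wz":0.078}
    - {"x":0,"y":0,"z":-0.1,"wx":0,"wy":0,"wz":0.078}
    - {"x":0,"y":0,"z":0,"wx":0,"wy":0,"wz":0}
  hand: -1

```text
clock: 30.05
position: [576.9, 46.9, 218.8]
eef_rot: [[0.002, 1.0, 0.006], [1.0, -0.002, -0.001], [-0.001, 0.006, -1.0]]
wrist_force: [-0.1, 0.3, -1.3]
width: 85.1
finger_force: 0.0
```

Call:
carry_out:
  plan:
    - {"x":0,"y":-0.2,"z":0,"wx":0,"wy":0,"wz":0}
    - {"x":0,"y":-0.2,"z":0,"wx":0,"wy":0,"wz":0}
    - {"x":0,"y":-0.2,"z":0,"wx":0,"wy":0,"wz":0}
    - {"x":0,"y":-0.2,"z":-0.1,"wx":0,"wy":0,"wz":0}
    - {"x":0,"y":-0.2,"z":-0.1,"wx":0,"wy":0,"wz":0}
    - {"x":0,"y":0,"z":0,"wx":0,"wy":0,"wz":0}
    - {"x":0,"y":0,"z":0,"wx":0,"wy":0,"wz":0}

```text
clock: 30.75
position: [375.7, 46.9, 255.3]
eef_rot: [[-0.002, 1.0, 0.0], [1.0, 0.002, -0.0], [-0.0, 0.0, -1.0]]
wrist_force: [-0.2, 0.5, 0.9]
width: 85.3
finger_force: 0.0
```

```bash
python3 - <<'E'
from h import *
a=camera('top');c=calibration('top')
pts=proj(c,[(572,204,54),(572,260,54),(564,-230.5,34),(596,-32,62),(577,47,62),(408,-173,44)]);print(pts.round(1))
t=cv2.resize(a[110:230,150:390],None,fx=2.5,fy=2.5,interpolation=cv2.INTER_CUBIC)
s=cv2.resize(camera('scene')[120:290,110:360],(600,408)) 
cv2.imwrite('pics/fin.png',np.vstack([t[:190],s]))
E
```

```text
[[189.1 149.9]
 [169.6 150.4]
 [342.6 151.1]
 [272.5 138.8]
 [244.3 146. ]
 [325.6 205.6]]
```

View pics/fin.png

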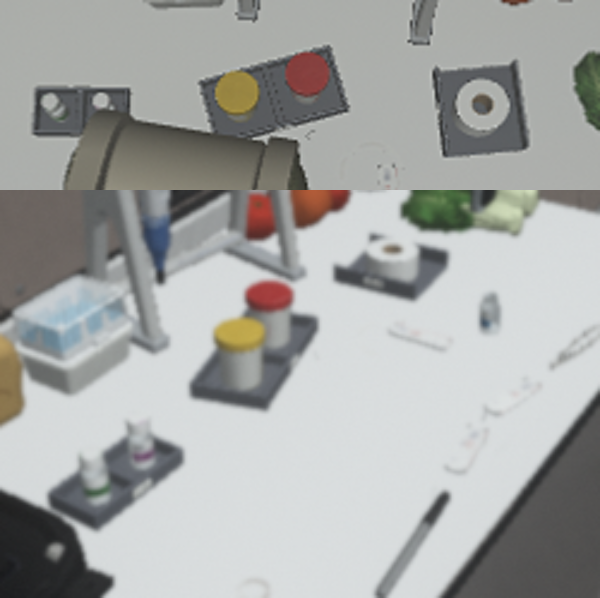

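The view shows both cups and both vials upright, each in its own bay. The roll lies flat in the cradle, with its centre at (482,104) in the crop, and the open vial is unmoved. Handing in.

```bash
python3 -c "
from cell import *
print(close_job())"
```

```text
the job is handed in; nothing more can be done
None
```

Job handed in at about 31 s of the 115 s allowed: the last pictures show both cups and both capped vials upright in separate bays, the roll flat in the cradle and the open vial where it was; the hand-in call returned no verdict.

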